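# Let the telescopic stop out one hole to hold the green tub

## Robot

A 7-joint arm with a two-finger parallel gripper is mounted at the origin on the work surface. World frame = base frame: x ahead of the robot, y to its left, z up, the work surface at z = 0. Lengths are in m, angles in rad, forces in N, time in s.
With the tool pointing down it reaches from about 0.4 to 0.85 m from the base axis. Payload 10.4 kg.
Tool frame: the origin (TCP) lies at the very end of the fingers, on their centre line; the grasp point (between the pads) lies 19 mm behind it; z points along the fingers, y is the line along which they close (so a half turn about z gives the same grasp; the last joint's range is limited). The gripper opens to 87 mm and grips with 3 to 60 N. Pads are 19 mm wide; open, the fingers measure 117 mm over their backs; the gripper's body (75 mm by 190 mm) begins 51 mm behind the grasp point.
Start: joints at [-1.305, 0.332, -0.065, 1.46, 0.022, 1.35, -0.088], TCP at [0.178, 0.599, 0.223] pointing down, gripper open.
Joint ranges: [-2.6, 2.6], [-0.5, 2.12], [-1.47, 1.34], [0.16, 2.42], [-1.27, 4.41], [0.06, 2.06], [-2.6, 2.6]. Speed limits (rad/s): [2.22, 2.22, 2.79, 2.79, 3.14, 3.14, 3.14].

## Interface

Orientations are given as a unit quaternion [x, y, z, w].
In Python, from bench import * gives the robot as it stands.
- The arm moves only by the tool step_arm, never from a script. Its arguments are lists of equal length, an entry for each row: "delta_pos": the shift along the world's x, y, z in units of 25 mm (1.0 is 25 mm), a list of three; "turn": the turn about the world's z in units of 0.12 rad (1.0 is 0.12 rad). In form: {"delta_pos": [[tx, ty, tz], ...], "turn": [turn, ...]}. A call has 1 to 12 rows; each row shifts and turns the commanded pose from where the row before left it; what a row does not reach is not made up. A row lasts 1/10 s, in which the tool goes at most 50 mm and 8.59 degrees, less where a joint would pass 70% of its speed; a pose out of reach is approached as far as the arm can. A call with a number of a shift or a turn outside -1 to 1 is refused whole. A call with a gripper value outside its range is refused whole. "grip" is the closure, from 0 (fully open) to 1 (shut), set as the call begins (left out, the last holds). The fingers move at their own pace and stop on an object; "newtons" is the grip in N (left out, the last holds). Time passes only in rows, so rows that do not move let the fingers close. It gives the time, the measured TCP pose, the force, the opening and the grip force at its end, in the units of the state.
- read_state(): the state, without advancing time (a new reading comes with each control period).
- camera(name): name is "scene" or "top" or "wrist"; returns a dict with "image" (480x640x3 uint8, red, green, blue), "z_map" (480x640 float32, m along the optical axis (not along the pixel's ray), 0 where there is no reading), "mtx" (3x3 intrinsics, pixels), "view" (4x4, takes a point from world to camera coordinates). Camera axes: x right, y up, looking along -z (the intrinsics and any distortion apply to the point x, -y, -z); pixel columns grow to the right and rows downward; lengths in m; the calibration is good to about 2 mm. A picture is of the moment at which its call begins.
- close_job(): hands the job in; it is judged then, once.
The state is a dict: "time": time; "joint_positions": joint angles; "joint_vel": joint speeds; "joint_torque": joint torques, N m; "ee_pos": TCP position; "eef_rot": TCP orientation; "ft_force": force on the tool from outside, world axes, zero at the start; "torque": the same for the moment, N m; "width": finger opening in m; "grip_force": force on a finger pad.
Only numpy, scipy, OpenCV 4.12 (cv2) and the standard library are available. Lean on these libraries where they do the work, as an engineer would, in place of code of your own. Each camera call takes 0.05 s, during which the arm holds its last target. There are 200 camera calls.

## Task

On the white corridor shelf, the stop arm with the orange button is one hole too short to keep the green tub in place. Press the orange snap button right down, slide its inner tube out towards the tub to the next hole, just one hole, and let the button snap back up there. Leave the blue-buttoned arm as it is.

Things in the scene. Friction and masses are not known exactly. Their poses are not given: they have to be found in the camera images.
- orange_arm: Grey outer tube of the stop arm to set, mm: 240 long, 50 wide, 44 high, fixed on the white shelf (deck 30 above the work surface), slotted on top, with three holes 60 apart. Origin: underside, below the first hole; x points along the tube the way it slides out, to the green tub; z up. Its aluminium inner tube ends in a white plate whose face starts 224 ahead of the origin, 70 short of the tub.
- orange_button (a point): Centre of the top of the round orange button, 36 mm across, on the inner tube; axes as the arm's. 98 mm above the work surface when up, 82 when pressed. Black thumb rests on the inner tube before and behind it: inner faces 34 mm from its centre along x, 44 mm wide, tops 4 mm above the raised button. Shut fingertips fit between them; pushing a rest sideways slides the tube.
- orange_tube (a joint): How far the inner tube is slid out, m: 0 in the first hole (start, within 3 mm), 0.060 in the next, 0.120 in the third. Locked while the button is up in a hole (4 mm play each way). Button held fully down: slides against about 1 N. Let go between holes, the outer tube keeps the button down and it slides against about 6 N; let go within 8 mm of a hole, it rises into it.
- orange_snap (a joint): How far the orange button is pressed, m: 0 up (snapped into a hole), 0.016 fully down. Spring: about 4 N to start, 9 N fully down; it then meets a hard stop.
- blue_tube (a joint): The same slide joint of the other, alike arm with a blue button, whose end plate already stands close to the glass jar: 0, to be left at 0.

How it is judged:
By the outcome, as a careful person would: the job done as asked, in the order asked, and still so for the second after the job is handed in, with the robot touching nothing.
It also fails if it takes over 29 s, if anything falls off the work surface, if the arm or the gripper's body presses on something with over 40 N, if the wrist force passes 120 N, or if a joint passes its speed limit or range.

## Working session

There is one attempt and no reset: what is moved stays moved. The work goes in short steps, Python scripts to look and compute and a tool call to move; the robot and the scene stay as the last step left them, time stands still between calls to the robot, and variables do not carry over. Pictures are saved under pics/ and viewed, at most 10 in all, crops included, and the job is handed in when it is done.

Besides the shell and the picture viewer there is one more tool, called as name([rows], argument=value, ...), one row to a line, values as JSON. step_arm: Moves the arm, as the interface text tells. Shifts and turns lie within -1 to 1; 1 stands for 25 mm of shift or 0.12 rad of turn. Its arguments: {"type":"object","properties":{"delta_pos":{"type":"array"},"turn":{"type":"array"},"grip":{"type":"number"},"newtons":{"type":"number"}},"required":["delta_pos","turn"]}

```bash
mkdir -p pics; cat > h.py <<'E'
from bench import *
import numpy as np, cv2
def ray(c,u,v):
    K=c["mtx"];V=c["view"];d=np.array([(u-K[0,2])/K[0,0],-(v-K[1,2])/K[1,1],-1.])
    R=V[:3,:3];return -R.T@V[:3,3],R.T@d
def onplane(c,u,v,z):
    o,d=ray(c,u,v);return o+d*(z-o[2])/d[2]
def blobs(c,lo,hi,amin=30):
    h=cv2.cvtColor(c["image"],cv2.COLOR_RGB2HSV);m=cv2.inRange(h,np.array(lo),np.array(hi))
    n,l,s,ce=cv2.connectedComponentsWithStats(m)
    return [(s[i],ce[i]) for i in range(1,n) if s[i][4]>=amin],l
E
python3 - <<'E'
from h import *
for n in("top","scene"):
    c=camera(n);cv2.imwrite(f"pics/{n}0.png",c["image"][:,:,::-1])
    for nm,lo,hi in(("or",(5,150,100),(20,255,255)),("bl",(95,120,60),(125,255,255)),("gr",(40,80,40),(85,255,255))):
        for s,ce in blobs(c,lo,hi)[0]:
            print(n,nm,s,ce.round(1),onplane(c,*ce,.098).round(4), c["z_map"][int(ce[1]),int(ce[0])])
print(read_state())
E
```

```text
top or [418 227  22  22 399] [428.7 237.5] [ 0.5231 -0.1814  0.098 ] 0.82732594
top bl [112 273  24  24 444] [123.4 284.5] [0.4399 0.2678 0.098 ] 0.7969811
top gr [ 426    0   70   70 3741] [459.2  31.6] [ 0.8572 -0.2315  0.098 ] 0.85264575
scene or [   75    34   565   261 54769] [386.1 151.2] [ 0.2218 -0.0165  0.098 ] 1.2234057
scene or [   0  129   83   59 1995] [ 26.8 151.4] [ 0.5086 -0.6072  0.098 ] 2.0294917
scene or [628 132  12   9  32] [633.8 135.7] [-0.0229  0.3717  0.098 ] 1.2768881
scene or [202 217  21  19 292] [212.2 224.9] [ 0.5288 -0.1804  0.098 ] 0.92705244
scene bl [500 272  27  23 442] [513.  282.2] [0.4445 0.266  0.098 ] 0.82384294
scene gr [  0   0  14  99 886] [ 4.6 50.8] [ 0.2223 -0.9955  0.098 ] 1.7451167
scene gr [   0  334   65  101 5291] [ 27.2 385.2] [ 0.8709 -0.2089  0.098 ] 0.6875391
{'time': 0.1, 'joint_positions': array([-1.30459282,  0.33285589, -0.06468972,  1.46083929,  0.02161614,
        1.34990575, -0.08850013]), 'joint_vel': array([-6.47431548e-04, -1.39785040e-03,  1.22362017e-03, -2.15595597e-03,
       -2.48023524e-05,  4.19256131e-04, -2.32924620e-04]), 'joint_torque': array([ 7.88359903e-04, -6.24540281e+01,  2.42955139e-02, -3.90721214e+01,
       -6.13718131e-02,  3.66895390e-02,  5.62217383e-05]), 'ee_pos': array([0.17792035, 0.59878337, 0.22181261]), 'eef_rot': array([ 1.43894203e-01,  9.89592860e-01, -6.53783953e-04, -5.61925079e-05]), 'ft_force': array([ 0.88551032, -0.646804  , -0.10652548]), 'torque': array([ 0.00080047, -0.03899288,  0.047518  ]), 'grip_force': 0.0, 'width': 0.08707342454957064}
```

View pics/top0.png

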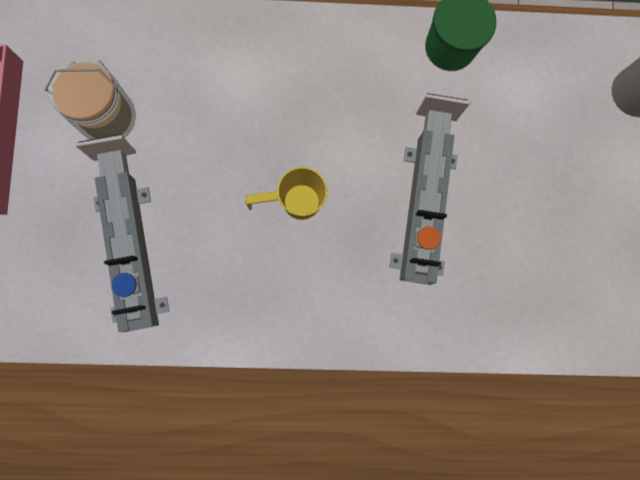

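View pics/scene0.png

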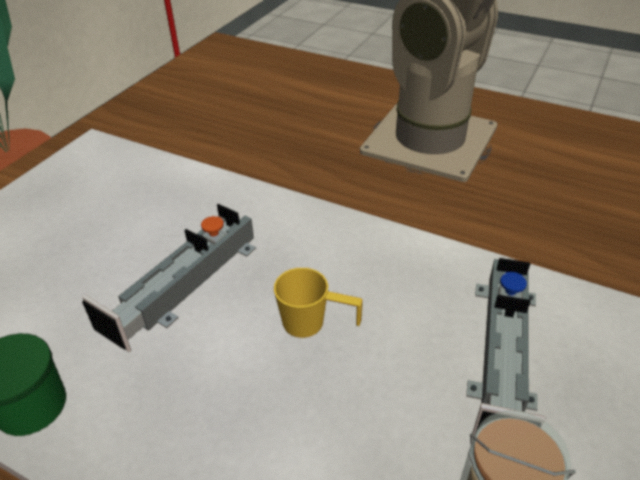

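The top view shows the orange button at (429,237), with black rests at (431,214) and (425,262). The tub is at the top, around (459,32), so the tube slides up the image (+x). The blue arm is at left, with its button at (123,284).

```bash
python3 - <<'E'
from h import *
for n,(u0,u1,v0,v1) in(("top",(395,460,200,275)),("scene",(175,250,195,260))):
    c=camera(n);print(n,[k for k in c if k not in("image","z_map")],c["mtx"][0,0],(-c["view"][:3,:3].T@c["view"][:3,3]).round(3))
    g=c["image"].max(2)[v0:v1,u0:u1];m=(g<45).astype(np.uint8)
    k,l,s,ce=cv2.connectedComponentsWithStats(m)
    for i in range(1,k):
        if s[i][4]>25:
            p=ce[i]+[u0,v0];print(s[i],p.round(1),onplane(c,*p,.102).round(4))
    if n=="top":
        h=c["z_map"]
        for u,v in((445,108),(437,125),(418,278),(428,237)):
            o,d=ray(c,u,v);print(u,v,(o+d*h[v,u]).round(4))
        # end plate top edge / tube bright
o=[]
A=[];b=[]
for n,(u,v) in(("top",(428.7,237.5)),("scene",(212.2,224.9))):
    c=camera(n);p,d=ray(c,u,v);d/=np.linalg.norm(d);P=np.eye(3)-np.outer(d,d);A.append(P);b.append(P@p)
print("tri",np.linalg.solve(sum(A),sum(b)))
E
```

```text
top ['mtx', 'view'] 547.4197589883885 [0.389 0.015 0.906]
[ 21  11  30   8 161] [430.4 214.7] [ 0.5574 -0.1831  0.102 ]
[ 15  58  31   8 138] [424.6 261.9] [ 0.4854 -0.1741  0.102 ]
445 108 [ 0.7355 -0.2122  0.0817]
437 125 [ 0.7127 -0.2032  0.0662]
418 278 [ 0.4669 -0.1786  0.037 ]
428 237 [ 0.5236 -0.18    0.0994]
scene ['mtx', 'view'] 593.7231112030216 [1.069 0.301 0.698]
[ 43  10  21  21 235] [228.2 215.2] [ 0.5018 -0.168   0.102 ]
[ 11  36  22  21 254] [196.8 241. ] [ 0.5733 -0.1765  0.102 ]
tri [ 0.52430073 -0.18328051  0.09323217]
```

step_arm([
  [0.7,-1,0],
  [0.7,-1,0],
  [0.7,-1,0],
  [0.7,-1,0],
  [0.7,-1,0],
  [0.7,-1,0],
  [0.7,-1,0],
  [0.7,-1,0],
  [0.7,-1,0],
  [0.7,-1,0],
  [0.7,-1,0],
  [0.7,-1,0],
], turn=[0.2,0.2,0.2,0.2,0.2,0.3,0,0,0,0,0,0], grip=1, newtons=10)

```text
time: 1.5
ee_pos: [0.3886, 0.298, 0.2227]
eef_rot: [0.066, 0.998, 0.0, 0.0]
ft_force: [1.5, 0.3, -0.2]
width: 0.0028
grip_force: 0.0
```

step_arm([
  [0.3,-1,0],
  [0.3,-1,0],
  [0.3,-1,0],
  [0.3,-1,0],
  [0.3,-1,0],
  [0.3,-1,0],
  [0.3,-1,0],
  [0.3,-1,0],
  [0.3,-1,0],
  [0.3,-1,0],
  [0.3,-1,0],
  [0.3,-1,0],
], turn=[0,0,0,0,0,0,0,0,0,0,0,0])

```text
time: 2.7
ee_pos: [0.4782, -0.0019, 0.2227]
eef_rot: [0.066, 0.998, 0.0, 0.0]
ft_force: [0.5, 0.2, 0.8]
width: 0.0005
grip_force: 0.0
```

step_arm([
  [0.3,-1,0],
  [0.3,-1,0],
  [0.3,-1,0],
  [0.3,-1,0],
  [0.3,-1,0],
  [0.3,-1,-0.6],
  [0,-1,-1],
  [0,-0.2,-1],
  [0,0,0],
  [0,0,0],
], turn=[0,0,0,0,0,0,0,0,0,0])

```text
time: 3.7
ee_pos: [0.523, -0.1804, 0.158]
eef_rot: [0.066, 0.998, 0.0, -0.0]
ft_force: [-0.0, 0.4, 0.3]
width: 0.0003
grip_force: 0.0
```

```bash
python3 - <<'E'
from h import *
c=camera("wrist");cv2.imwrite("pics/w1.png",c["image"][:,:,::-1])
for s,ce in blobs(c,(5,150,100),(20,255,255))[0]: print(s,ce.round(1),onplane(c,*ce,.098).round(4))
V=c["view"];p=V[:3,:3]@read_state()["ee_pos"]+V[:3,3];K=c["mtx"]
print("tcp px",K[0,0]*p[0]/-p[2]+K[0,2],K[1,1]*-p[1]/-p[2]+K[1,2])
E
```

```text
[ 287  231   58   56 2141] [316.  254.8] [ 0.521  -0.1803  0.098 ]
[533 246  72  40 842] [560.5 261.7] [ 0.5448 -0.0352  0.098 ]
[293 286   8  68 368] [296.5 320.4] [ 0.5616 -0.1982  0.098 ]
[337 288   7  66 314] [340.5 321.8] [ 0.5662 -0.171   0.098 ]
tcp px 316.52320197714624 297.6803561227851
```

View pics/w1.png

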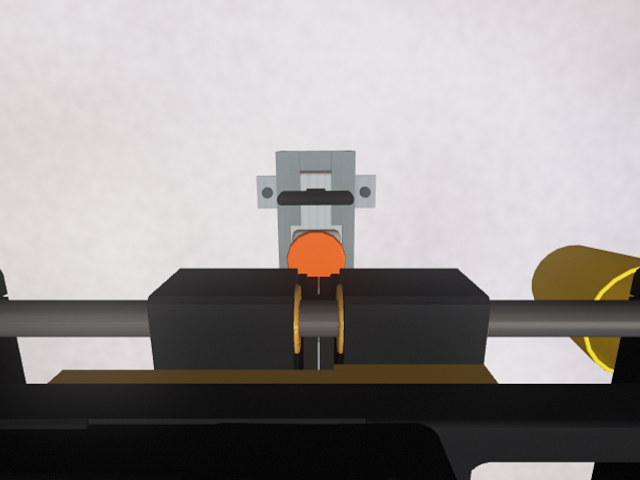

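The wrist view shows the button at (316,258), directly beneath the fingertips, and the tube axis vertical in the image. Now pressing.

step_arm([
  [0,0,-0.8],
  [0,0,-0.8],
  [0,0,-0.6],
  [0,0,-0.4],
  [0,0,-0.2],
  [0,0,-0.2],
  [0,0,0],
  [0,0,0],
], turn=[0,0,0,0,0,0,0,0])

```text
time: 4.55
ee_pos: [0.5244, -0.1802, 0.084]
eef_rot: [0.066, 0.998, 0.001, 0.001]
ft_force: [0.1, 3.5, 8.5]
width: 0.0003
grip_force: 4.1
```

step_arm([
  [0,0,-0.1],
  [0,0,0],
  [0,0,0],
], turn=[0,0,0])

```text
time: 4.85
ee_pos: [0.5255, -0.1803, 0.0824]
eef_rot: [0.066, 0.998, 0.0, 0.002]
ft_force: [1.1, 4.2, 12.4]
width: 0.0003
grip_force: 6.0
```

step_arm([
  [0.3,-0.04,-0.04],
  [0.3,-0.04,0],
  [0.3,-0.04,0],
  [0.3,-0.04,0],
  [0.2,-0.03,0],
  [0,0,0],
  [0,0,0],
], turn=[0,0,0,0,0,0,0])

```text
time: 5.55
ee_pos: [0.5616, -0.1849, 0.0824]
eef_rot: [0.066, 0.998, 0.0, 0.003]
ft_force: [1.3, 4.7, 17.0]
width: 0.0002
grip_force: 8.5
```

```bash
cat > m.py <<'E'
from h import *
c=camera("top")
p=read_state();print(p["ee_pos"].round(4),p["ft_force"].round(1))
for n in("top","wrist","scene"):
    c=camera(n);cv2.imwrite(f"pics/{n}_{p['time']:.2f}.png",c["image"][:,:,::-1])
    for s,ce in blobs(c,(5,150,100),(20,255,255))[0]:
        q=onplane(c,*ce,.082)
        if np.hypot(*(q[:2]-[.55,-.18]))<.09: print(n,s,ce.round(1),q.round(4))
    g=(c["image"].max(2)<45).astype(np.uint8);k,l,s,ce=cv2.connectedComponentsWithStats(g)
    for i in range(1,k):
        q=onplane(c,*ce[i],.102)
        if 60<s[i][4]<4000 and np.hypot(*(q[:2]-[.55,-.18]))<.12:print(n,"blk",s[i],ce[i].round(1),q.round(4))
    if n=="top":
        h=cv2.inRange(c["z_map"][85:140,405:480],.80,.835) ; v,u=np.nonzero(h)
        if len(v): print("plate px",u.mean()+405,v.mean()+85,len(v))
E
python3 m.py; ls pics
```

```text
[ 0.5615 -0.1849  0.0824] [ 2.2  4.8 17.5]
top blk [402 172  38  38 200] [426.6 190. ] [ 0.5953 -0.1774  0.102 ]
top blk [419 186   5  24  69] [420.9 196.1] [ 0.5855 -0.1687  0.102 ]
top blk [395 207  44  12 132] [421.5 212.4] [ 0.5604 -0.1696  0.102 ]
top blk [376 211  18   9  66] [382.1 215.8] [ 0.5533 -0.1098  0.102 ]
top blk [414 234  14   7  64] [420.7 236.4] [ 0.5238 -0.1683  0.102 ]
wrist [288 258  52  42 759] [315.8 268.4] [ 0.5488 -0.1832  0.082 ]
wrist [293 286   8  68 356] [296.5 320.8] [ 0.5726 -0.1953  0.082 ]
wrist [337 287   7  67 335] [340.4 320.7] [ 0.5752 -0.1754  0.082 ]
wrist blk [ 206  269  111   38 1932] [275.1 287.8] [ 0.5481 -0.1991  0.102 ]
wrist blk [573 268  67  36 342] [628.9 291.1] [ 0.5679 -0.0613  0.102 ]
wrist blk [ 204  308  100   61 2192] [255.  355.3] [ 0.5761 -0.212   0.102 ]
scene [186 242  22  12 149] [196.4 248.5] [ 0.5709 -0.1828  0.082 ]
scene blk [153 199  19  18 178] [161.7 205.9] [ 0.5297 -0.2777  0.102 ]
scene blk [168 245  22  21 243] [178.8 255.3] [ 0.6105 -0.1815  0.102 ]
scene0.png
scene_5.60.png
top0.png
top_5.60.png
w1.png
wrist_5.60.png
```

The scene view shows the front rest has moved 37 mm with the finger, and the button is dragged along. About 22 mm more to go.

step_arm([
  [0.3,-0.04,0],
  [0.3,-0.04,0],
  [0.25,-0.03,0],
  [0,0,0],
  [0,0,0],
], turn=[0,0,0,0,0])

```text
time: 6.25
ee_pos: [0.5828, -0.1876, 0.0824]
eef_rot: [0.066, 0.998, 0.0, 0.003]
ft_force: [2.1, 4.1, 15.7]
width: 0.0004
grip_force: 8.2
```

```bash
python3 m.py | grep -v "top\|wrist"; ls pics|grep scene
```

```text
[ 0.5827 -0.1875  0.0824] [ 1.6  3.8 16.4]
scene [176 250  22  12 149] [186.6 256.5] [ 0.592  -0.1855  0.082 ]
scene blk [142 206  19  19 188] [150.7 213.8] [ 0.5533 -0.2808  0.102 ]
scene blk [161 212  35  44 567] [179.1 235.1] [ 0.5744 -0.2088  0.102 ]
scene blk [157 253  23  21 248] [168.7 263.6] [ 0.6311 -0.1839  0.102 ]
scene0.png
scene_5.60.png
scene_6.30.png
```

step_arm([
  [0.1,0,0],
  [0,0,0],
  [0,0,0.3],
  [0,0,0.3],
  [0,0,0.5],
  [0,0,1],
  [0,0,1],
  [0,0,1],
  [0,0,0],
  [0,0,0],
], turn=[0,0,0,0,0,0,0,0,0,0])

```text
time: 7.45
ee_pos: [0.5819, -0.1885, 0.1822]
eef_rot: [0.066, 0.998, 0.0, 0.001]
ft_force: [0.4, 0.5, -0.3]
width: 0.0005
grip_force: 0.0
```

```bash
python3 m.py | grep -v "top blk\|wrist blk"; python3 - <<'E'
import glob,cv2
a=[cv2.imread(sorted(glob.glob(f"pics/{n}_*.png"),key=lambda s:float(s.split('_')[-1][:-4]))[-1]) for n in("scene","wrist")]
cv2.imwrite("pics/end.png",cv2.hconcat([cv2.resize(a[0][160:360,40:300],None,fx=1.5,fy=1.5),cv2.resize(a[1],(400,300))]))
E
```

```text
[ 0.5815 -0.1883  0.1814] [-0.3  0.4 -0.4]
top [423 189  22  22 333] [432.6 200.2] [ 0.5846 -0.1915  0.082 ]
wrist [ 290  226   54   51 2135] [316.5 251. ] [ 0.5874 -0.1891  0.082 ]
scene [174 238  23  20 318] [185.1 246.6] [ 0.5752 -0.2011  0.082 ]
scene blk [192 226  22  20 249] [203.1 235.8] [ 0.5595 -0.1748  0.102 ]
scene blk [157 253  23  22 246] [168.5 263.8] [ 0.6315 -0.184   0.102 ]
```

View pics/end.png

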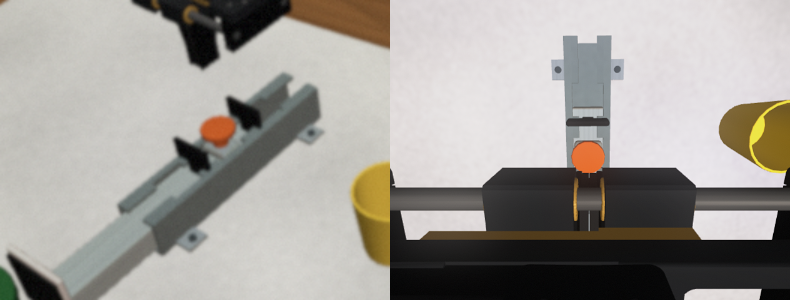

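The picture shows the orange button raised, with its stem visible. It sits as far above the rests as at the start (3.2 px), and the rests have moved 58–59 mm, so it is in the next hole. Handing in.

```bash
python3 -c "
from bench import *
print(close_job())"
```

```text
the job is handed in; nothing more can be done
None
```

The orange-buttoned arm is slid out one hole (about 59 mm by camera), its button looks snapped back up, the blue-buttoned arm was never approached, and the job is handed in (no verdict was returned).

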